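# Tip the lug nuts out of the pivoting parts tray

## Task

The polished lug nuts lie in the pivoting dark steel tray on its stand. Slide the grey bin squarely up against the stand's two rubber stops, centred under the open mouth of the tray, without ramming it; then tip the tray by its rear lift bar so that all five nuts slide off into the bin, and gently lower the tray back onto its rest. Do not let the tray drop or spill any nut outside the bin, leave the bin standing up against the stops, and leave the tape, wrench and can where they are.

Things in the scene. Friction and masses are not known exactly. Their poses are not given: they have to be found in the camera images.
- stand: Grey steel stand, fixed, 150 mm wide (x), 152 deep (y from 0), 122 high. Origin on the bench, midway between the front faces of two rubber stops (16 mm wide, at x = +-63.5 mm, 10 to 60 mm high) in the plane y = 0; z up. +y points to the tray's rear (lift bar), -y to where the bin goes. Base plate 6 mm thick; two rest posts at y = 125 mm; behind y = 152 mm nothing stands under the tray.
- tray (a joint): Tilt of the tray, rad: 0 = level on its rest, grows as the rear rises, hard stop 1.0. Hinge line parallel to the stand's x, at stand y = 12 mm, 105 mm high. Steel tray 100 mm wide, floor 170 long (top at 106 mm), walls 27 high, open at the front; rear face 136 mm behind the hinge. About 0.45 kg, nearly free hinge: it falls back if let go. The nuts start to slide at 0.4 to 0.7 rad.
- lift_bar (a point): Middle of the round bar at the tray's rear: 10 mm thick, 82 long along the stand's x, 186 mm behind the hinge and level with it (105 mm high when level; 186 mm arc about the hinge). An 8 mm rod at each end (x = +-41 mm) carries it about 45 mm clear of the rear wall: 74 mm free between the rods. It can be lifted from below by fingers tilted about 45 degrees.
- mouth (a point): Middle of the tray floor's open front edge, 34 mm in front of the hinge; when level it overhangs the stop plane by 22 mm; at full tilt it is about 77 mm above the bench, still above the bin's rim.
- bin: Loose open grey plastic bin, 160 mm along its x, 130 mm along its y, 70 mm high, walls and floor 4 mm, about 0.5 kg. Origin at the centre of its underside. Its y is roughly along the stand's y; when its +y wall touches both stops its centre is 65 mm in front of the stop plane (stand y = -65 mm).
- nut0: Lug nut: bare steel hexagon block about 22 mm across the flats, 28 mm tall with a tapered nose, 50 g, standing on its flat end in the tray at the start. Origin at the centre of the flat end.
- nut0_mid (a point): Middle of nut0, 13 mm above its flat end.
- nut1: Lug nut: bare steel hexagon block about 22 mm across the flats, 28 mm tall with a tapered nose, 50 g, standing on its flat end in the tray at the start. Origin at the centre of the flat end.
- nut1_mid (a point): Middle of nut1, 13 mm above its flat end.
- nut2: Lug nut: bare steel hexagon block about 22 mm across the flats, 28 mm tall with a tapered nose, 50 g, standing on its flat end in the tray at the start. Origin at the centre of the flat end.
- nut2_mid (a point): Middle of nut2, 13 mm above its flat end.
- nut3: Lug nut: bare steel hexagon block about 22 mm across the flats, 28 mm tall with a tapered nose, 50 g, standing on its flat end in the tray at the start. Origin at the centre of the flat end.
- nut3_mid (a point): Middle of nut3, 13 mm above its flat end.
- nut4: Lug nut: bare steel hexagon block about 22 mm across the flats, 28 mm tall with a tapered nose, 50 g, standing on its flat end in the tray at the start. Origin at the centre of the flat end.
- nut4_mid (a point): Middle of nut4, 13 mm above its flat end.
- tape: Bystander: roll of masking tape lying flat, 104 mm across, 24 mm high. Origin at the centre of its underside.
- wrench: Bystander: steel wrench lying on the bench.
- can: Bystander: upright aluminium can, 52 mm across, 150 mm high. Origin at the centre of its underside.

How it is judged:
On the way, in this order (a step that is already met when the one before it is completed fails the run):
1. the bin stands squarely against the two rubber stops (gap under 4 mm, centred within 40 mm, within 0.1 rad) (y of bin in the frame of stand above -0.069 m and x of bin in the frame of stand between -0.04 and 0.04 m and angle between bin's own z axis and vertical below 0.08 rad and angle between the y axis of bin and the y axis of stand, either way round below 0.1 rad), for 0.2 s.
2. the tray is tipped (over 0.3 rad) with the bin under its mouth (y of bin in the frame of stand above -0.077 m and x of bin in the frame of stand between -0.04 and 0.04 m and angle between bin's own z axis and vertical below 0.08 rad and angle between the y axis of bin and the y axis of stand, either way round below 0.1 rad and value of joint tray above 0.3 rad), for 0.2 s.
At the end, for the whole second after the job is handed in: All five nuts lie at rest inside the bin, the bin stands upright and squarely at the stops (gap under 12 mm, centred within 40 mm, within 0.1 rad), and the tray is back level on its rest (under 0.04 rad) (x of nut0_mid in the frame of bin between -0.076 and 0.076 m and y of nut0_mid in the frame of bin between -0.061 and 0.061 m and z of nut0_mid in the frame of bin between 0 and 0.06 m and linear speed of each of nut0, nut1, nut2, nut3, nut4 below 0.03 m/s and x of nut1_mid in the frame of bin between -0.076 and 0.076 m and y of nut1_mid in the frame of bin between -0.061 and 0.061 m and z of nut1_mid in the frame of bin between 0 and 0.06 m and x of nut2_mid in the frame of bin between -0.076 and 0.076 m and y of nut2_mid in the frame of bin between -0.061 and 0.061 m and z of nut2_mid in the frame of bin between 0 and 0.06 m and x of nut3_mid in the frame of bin between -0.076 and 0.076 m and y of nut3_mid in the frame of bin between -0.061 and 0.061 m and z of nut3_mid in the frame of bin between 0 and 0.06 m and x of nut4_mid in the frame of bin between -0.076 and 0.076 m and y of nut4_mid in the frame of bin between -0.061 and 0.061 m and z of nut4_mid in the frame of bin between 0 and 0.06 m and y of bin in the frame of stand above -0.077 m and x of bin in the frame of stand between -0.04 and 0.04 m and angle between bin's own z axis and vertical below 0.08 rad and angle between the y axis of bin and the y axis of stand, either way round below 0.1 rad and linear speed of bin below 0.02 m/s and value of joint tray below 0.04 rad and velocity of joint tray below 0.05 rad/s); the robot touches nothing.
It fails at once if the bin is rammed against the stand (over 40 N) (contact force between bin and stand above 40 N).
It fails at once if the tray is let drop (falls faster than 3 rad/s) (velocity of joint tray below -3 rad/s).
It fails at once if the bin is tipped up (angle between bin's own z axis and vertical above 0.35 rad).
It fails at once if a nut falls outside the bin, onto the bench or floor ((height (world z) of nut0_mid below 0.05 m and (x of nut0_mid in the frame of bin below -0.08 m or x of nut0_mid in the frame of bin above 0.08 m or y of nut0_mid in the frame of bin below -0.065 m or y of nut0_mid in the frame of bin above 0.065 m)) or (height (world z) of nut1_mid below 0.05 m and (x of nut1_mid in the frame of bin below -0.08 m or x of nut1_mid in the frame of bin above 0.08 m or y of nut1_mid in the frame of bin below -0.065 m or y of nut1_mid in the frame of bin above 0.065 m)) or (height (world z) of nut2_mid below 0.05 m and (x of nut2_mid in the frame of bin below -0.08 m or x of nut2_mid in the frame of bin above 0.08 m or y of nut2_mid in the frame of bin below -0.065 m or y of nut2_mid in the frame of bin above 0.065 m)) or (height (world z) of nut3_mid below 0.05 m and (x of nut3_mid in the frame of bin below -0.08 m or x of nut3_mid in the frame of bin above 0.08 m or y of nut3_mid in the frame of bin below -0.065 m or y of nut3_mid in the frame of bin above 0.065 m)) or (height (world z) of nut4_mid below 0.05 m and (x of nut4_mid in the frame of bin below -0.08 m or x of nut4_mid in the frame of bin above 0.08 m or y of nut4_mid in the frame of bin below -0.065 m or y of nut4_mid in the frame of bin above 0.065 m))).
It fails at once if the tape, wrench or can is moved more than 30 mm (distance of any of tape, wrench, can from where it was at the start of the episode above 0.03 m).
It also fails if it takes over 61 s, if anything falls off the work surface, if the arm or the gripper's body presses on something with over 40 N, if the wrist force passes 120 N, or if a joint passes its speed limit or range.

## Robot

A 6-joint arm with a two-finger parallel gripper is mounted at the origin on the work surface. World frame = base frame: x ahead of the robot, y to its left, z up, the work surface at z = 0. Lengths are in m, angles in rad, forces in N, time in s.
With the tool pointing down it reaches from about 0.375 to 0.9 m from the base axis. Payload 3.1 kg.
Tool frame: the origin (TCP) lies midway between the tips of the shut fingers; the grasp point (between the pads) lies 19 mm behind it; z points along the fingers, y is the line along which they close (so a half turn about z gives the same grasp; the last joint's range is limited). The gripper opens to 87 mm and grips with 3 to 60 N. Pads are 19 mm wide; open, the fingers measure 117 mm over their backs; the gripper's body (75 mm by 190 mm) begins 51 mm behind the grasp point.
Start: joints at [-1.363, 0.527, 1.433, -0, 1.181, -0.178], TCP at [0.236, -0.579, 0.223] pointing down, gripper open.
Joint ranges: [-3.08, 3.08], [-0.75, 2.2], [0.22, 2.44], [-1.43, 4.57], [0, 2.65], [-2.85, 2.85]. Speed limits (rad/s): [2.79, 2.79, 3.14, 3.14, 3.14, 3.14].

## Interface

Orientations are given as a unit quaternion [x, y, z, w].
In Python, from rig import robot gives the robot as it stands.
- The arm moves only by the shell command python3 -m jog 'ROWS' [FORCE]. ROWS is a JSON object of lists of equal length, an entry for each row: "dp": the shift along the tool's x, y, z in mm, a list of three; "delta_rot": the turn, a rotation vector about the tool's x, y, z in rad, a list of three; "gripper": the opening, from -1 (shut) to 1 (fully open). A call has 1 to 12 rows; each row is the pose to reach, as a shift and turn from the pose commanded when the call began, along the tool's axes at that moment; what a row does not reach only later rows make up. A row lasts 1/10 s, in which the tool goes at most 50 mm and 8.59 degrees, less where a joint would pass 70% of its speed; a pose out of reach is approached as far as the arm can. A call with a gripper value outside its range is refused whole. The fingers move at their own pace and stop on an object; FORCE is the grip in N (left out, the last holds). Time passes only in rows, so rows that repeat a pose let the fingers close. It gives the time, the measured TCP pose, the force, the opening and the grip force at its end, in the units of the state.
- robot.get_obs(): the state, without advancing time (a new reading comes with each control period).
- robot.camera(name): name is "scene" or "top" or "wrist"; returns the picture (384x512x3 uint8, red, green, blue); there is no depth.
- robot.camera_model(name): a dict with "fx", "fy", "cx", "cy" (pixels), "xyz" and "orientation" of the camera in the world; the wrist camera has in their place "T_tool_cam" (4x4, takes a point from camera to tool coordinates, whose origin is the TCP and whose axes are the flange's). Camera axes: x right, y down, z forward; pixel columns grow to the right and rows downward; lengths in m; the calibration is good to about 2 mm. A picture is of the moment at which its call begins: read the wrist's pose just before it. camera_model takes no time and is no camera call.
- robot.hand_in(): hands the job in; it is judged then, once.
Trained networks look in the newest picture that a camera, given by its name, has taken for a name from the list of things; names that differ only in an ending like _2 or _b are one class to them, and where a whole thing is asked for, a point or a joint stands for the part that bears it (a point fixed in the world has none). Each returns a list of dicts, best first, with "score" (0 to 1); they miss things now and then, are a little off and sometimes report something else, mostly with a low value. They report only what shows in the picture. A call takes as long as a camera call.
- robot.search_frame(name, camera): "rect" ([left, top, right, bottom] in pixels, round what is visible of it).
The state is a dict: "time": time; "q": joint angles; "joint_velocities": joint speeds; "joint_torque": joint torques, N m; "position": TCP position; "tool_rot": TCP orientation; "ft_force": force on the tool from outside, world axes, zero at the start; "moment": the same for the moment, N m; "grip_width": finger opening in m; "grip_force": force on a finger pad.
Only numpy, scipy, OpenCV 4.12 (cv2) and the standard library are available. Lean on these libraries where they do the work, as an engineer would, in place of code of your own. Each camera call takes 0.05 s, during which the arm holds its last target. There are 200 camera calls.

## Working session

There is one attempt and no reset: what is moved stays moved. The work goes in short steps, Python scripts to look and compute and a shell command to move; the robot and the scene stay as the last step left them, time stands still between calls to the robot, and variables do not carry over. Pictures are saved under pics/ and viewed, at most 10 in all, crops included, and the job is handed in when it is done.

```bash
mkdir -p pics
cat > h.py <<'E'
import numpy as np,cv2,json
from scipy.spatial.transform import Rotation as R
from rig import robot
def snap(c,fn=None):
    o=robot.get_obs(); im=robot.camera(c)
    if fn: cv2.imwrite('pics/'+fn,im[:,:,::-1])
    return im,o
def cam(c,o=None):
    m=robot.camera_model(c)
    K=np.array([[m['fx'],0,m['cx']],[0,m['fy'],m['cy']],[0,0,1]])
    if 'xyz' in m: T=np.eye(4);T[:3,:3]=R.from_quat(m['orientation']).as_matrix();T[:3,3]=m['xyz']
    else:
        B=np.eye(4);B[:3,:3]=R.from_quat(o['tool_rot']).as_matrix();B[:3,3]=o['position'];T=B@np.array(m['T_tool_cam'])
    return K,T
def ray(c,uv,z,o=None):
    K,T=cam(c,o);d=T[:3,:3]@np.linalg.solve(K,[uv[0],uv[1],1]);return T[:3,3]+d*(z-T[2,3])/d[2]
def proj(c,P,o=None):
    K,T=cam(c,o);p=(np.atleast_2d(P)-T[:3,3])@T[:3,:3];p=p@K.T;return p[:,:2]/p[:,2:]
E
python3 - <<'E'
from h import *
for c in['scene','top']:
    im,o=snap(c,c+'.png')
    m=robot.camera_model(c);print(c,{k:np.round(v,3).tolist() for k,v in m.items()if k!='name'})
    for n in['stand','tray','lift_bar','bin','nut0','tape','wrench','can']:
        print(n,[(np.round(d['rect']).tolist(),round(d['score'],2)) for d in robot.search_frame(n,c)][:5])
o=robot.get_obs();print(o)
print(robot.camera_model('wrist'))
E
```

```text
scene {'fx': 413.016, 'fy': 413.016, 'cx': 255.512, 'cy': 191.557, 'xyz': [0.989, 0.42, 0.708], 'orientation': [0.383, 0.849, -0.334, -0.143]}
stand [([260.0, 149.0, 380.0, 266.0], 0.57)]
tray [([260.0, 151.0, 383.0, 241.0], 0.86), ([307.0, 179.0, 323.0, 194.0], 0.18)]
lift_bar [([260.0, 152.0, 380.0, 243.0], 0.93)]
bin [([203.0, 121.0, 289.0, 196.0], 0.89)]
nut0 [([312.0, 178.0, 320.0, 195.0], 0.71), ([311.0, 196.0, 325.0, 211.0], 0.69), ([333.0, 183.0, 344.0, 199.0], 0.66), ([299.0, 160.0, 311.0, 178.0], 0.61), ([286.0, 175.0, 298.0, 194.0], 0.52)]
tape [([176.0, 213.0, 221.0, 255.0], 0.61), ([280.0, 178.0, 298.0, 190.0], 0.29)]
wrench [([282.0, 269.0, 345.0, 345.0], 0.79)]
can [([147.0, 157.0, 185.0, 222.0], 0.65)]
top {'fx': 463.725, 'fy': 463.725, 'cx': 261.933, 'cy': 185.097, 'xyz': [0.507, 0.053, 1.222], 'orientation': [0.714, -0.7, 0.026, -0.029]}
stand [([178.0, 191.0, 275.0, 252.0], 0.67)]
tray [([177.0, 199.0, 271.0, 244.0], 0.9)]
lift_bar [([179.0, 197.0, 273.0, 241.0], 0.62)]
bin [([287.0, 202.0, 355.0, 274.0], 0.84), ([244.0, 204.0, 253.0, 213.0], 0.58), ([174.0, 199.0,
[... 851 characters left out ...]
([9.81355653e-01, 1.92200628e-01, 2.90341721e-06, 1.31988328e-05]), 'ft_force': array([ 0.05541968, -0.45632188,  0.07083311]), 'moment': array([ 0.01546942,  0.02220158, -0.02987488]), 'grip_force': 0.0, 'grip_width': 0.08694165654387442}
{'fx': 284.87358578745113, 'fy': 284.87358578745113, 'cx': 254.35058660115234, 'cy': 193.70110092347426, 'T_tool_cam': array([[ 5.11159706e-04, -9.68856523e-01, -2.47622248e-01,
         6.82747491e-02],
       [ 9.99999852e-01,  5.41885142e-04, -5.59292413e-05,
         2.39810326e-04],
       [ 1.88370227e-04, -2.47622182e-01,  9.68856656e-01,
        -1.63185840e-01],
       [ 0.00000000e+00,  0.00000000e+00,  0.00000000e+00,
         1.00000000e+00]])}
```

Run:
```python
import cv2
a=cv2.imread('pics/top.png')[110:290,150:390];cv2.imwrite('pics/topc.png',cv2.resize(a,None,fx=3.3,fy=3.3,interpolation=cv2.INTER_CUBIC))
```

```text
(no output)
```

View pics/topc.png

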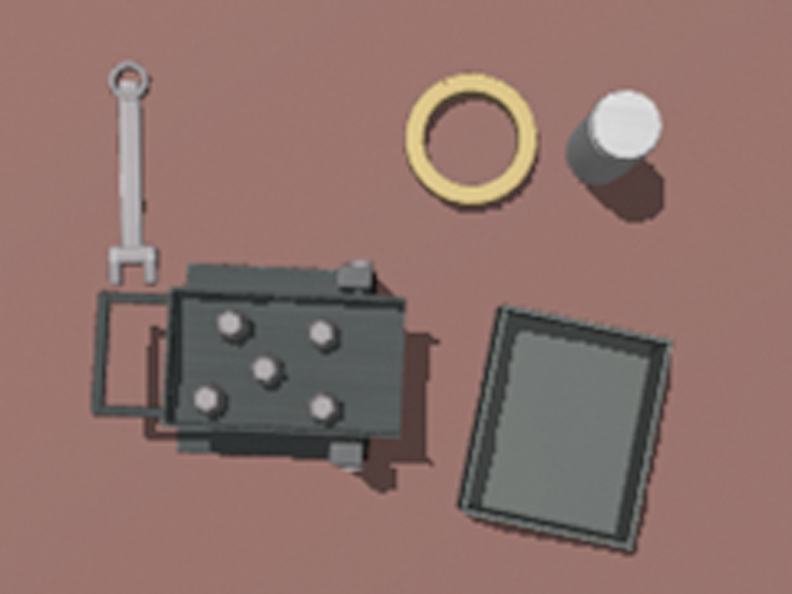

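View pics/scene.png

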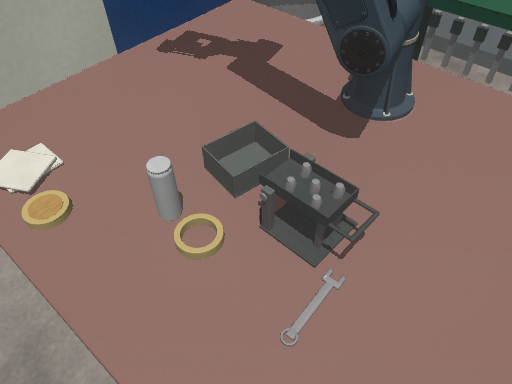

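The top crop shows the bin rim corners at about (505,308), (668,345), (632,549) and (462,508). The bar is at x≈100, v 292–412, and the tray front corners are at (405,298) and (400,437). In the scene view, the bin sits clear of the stand, and the wrench, tape and can are all on the far side from the robot.

```bash
cat >> h.py <<'E'
def SW(st,p):
    p=np.atleast_2d(p).astype(float);c,s=np.cos(st[2]),np.sin(st[2])
    return np.c_[st[0]+c*p[:,0]-s*p[:,1],st[1]+s*p[:,0]+c*p[:,1],p[:,2]]
def WS(st,p):
    p=np.asarray(p,float);c,s=np.cos(st[2]),np.sin(st[2]);d=p-np.array([st[0],st[1],0])
    return np.array([c*d[0]+s*d[1],-s*d[0]+c*d[1],d[2]])
E
python3 - <<'E'
from h import *
from scipy.optimize import least_squares as LS
f=lambda a:np.array(a)/3.3+[150,110]
for u in [(505,308),(668,345),(632,549),(462,508),(100,350),(405,298),(400,437)]: print(ray('top',f(u),.07).round(3))
# stand
pix=f([(101,291),(95,413),(175,289),(167,424),(405,298),(400,437)])
a=ray('top',f((98,352)),.105);b=ray('top',f((402,367)),.133);d=a-b;yaw=np.arctan2(-d[0],d[1])
# image up-side x sign: decide by right-handedness
best=None
for s in(1,-1):
    obj=np.array([(s*.045,.203,.105),(-s*.045,.203,.105),(s*.05,.148,.133),(-s*.05,.148,.133),(s*.05,-.022,.133),(-s*.05,-.022,.133)])
    r=LS(lambda st:(proj('top',SW(st,obj))-pix).ravel(),[b[0],b[1],yaw]);print(s,r.x.round(4),r.cost,r.fun.round(1))
    if best is None or r.cost<best.cost:best=r
st=best.x
bp=f([(505,308),(668,345),(632,549),(462,508)])
o=np.array([(1,1),(1,-1),(-1,-1),(-1,1)])*[.08,.065]
for s in(1,-1):
    obj=np.c_[s*o[:,0],o[:,1],[.07]*4]
    r2=LS(lambda q:(proj('top',SW(q,obj))-bp).ravel(),[*SW(st,[0,-.16,0])[0,:2],st[2]]);print('bin',s,r2.x.round(4),r2.cost,r2.fun.round(1),'in stand',WS(st,[*r2.x[:2],0]).round(4),r2.x[2]-st[2])
    if s==1 or r2.cost<bc: bc=r2.cost;bq=r2.x
np.save('st.npy',st);np.save('bin.npy',bq)
for c,r in[('can',(322,138,350,164)),('tape',(275,132,313,170)),('wr',(188,132,198,199))]:
    z={'can':.15,'tape':.024,'wr':.01}[c];print(c,WS(st,ray('top',((r[0]+r[2])/2,(r[1]+r[3])/2),z)).round(3))
print('base in stand',WS(st,[0,0,0]))
# overlay check on scene
im=cv2.imread('pics/scene.png')
P=SW(st,[(.05,.148,.133),(-.05,.148,.133),(.05,-.022,.133),(-.05,-.022,.133),(.041,.198,.105),(-.041,.198,.105),(.0635,0,.06),(-.0635,0,.06)])
for p in proj('scene',P):cv2.circle(im,tuple(map(int,p.round())),2,(0,0,255),-1)
for p in proj('scene',SW(bq,[(.08,.065,.07),(-.08,.065,.07),(.08,-.065,.07),(-.08,-.065,.07)])):cv2.circle(im,tuple(map(int,p.round())),2,(0,255,0),-1)
cv2.imwrite('pics/ov.png',cv2.resize(im[110:280,190:400],None,fx=3.5,fy=3.5))
E
```

```text
[ 0.553 -0.046  0.07 ]
[ 0.528 -0.168  0.07 ]
[ 0.376 -0.142  0.07 ]
[ 0.404 -0.016  0.07 ]
[0.516 0.258 0.07 ]
[0.559 0.03  0.07 ]
[0.455 0.032 0.07 ]
1 [ 0.508   0.0509 -0.0282] 3.969896087917924 [ 0.  -0.1 -0.5  0.4 -1.  -1.1 -1.1  0.7  1.5 -0.3  1.   0.3]
-1 [ 0.5087  0.0509 -0.0278] 4953.770248215911 [ -2.3  37.1   1.8 -37.3  -3.5  41.4   1.4 -42.3  -0.5  42.1   3.  -42.8]
bin 1 [ 0.4653 -0.0929 -0.1945] 5.109243123881481 [-0.4 -1.2  1.6 -1.3 -0.4  0.7 -0.8  1.8] in stand [-0.0386 -0.145   0.    ] -0.16622225246951955
bin -1 [ 0.4659 -0.0928  3.0568] 5470.819152365892 [ 47.8   6.3 -53.8 -10.4 -49.3  -7.4  55.   10.6] in stand [-0.0381 -0.1448  0.    ] 3.085022099141496
can [ 0.17 -0.16  0.15]
tape [ 0.185 -0.07   0.024]
wr [0.136 0.193 0.01 ]
base in stand [-0.50639924 -0.06523672  0.        ]
```

View pics/ov.png

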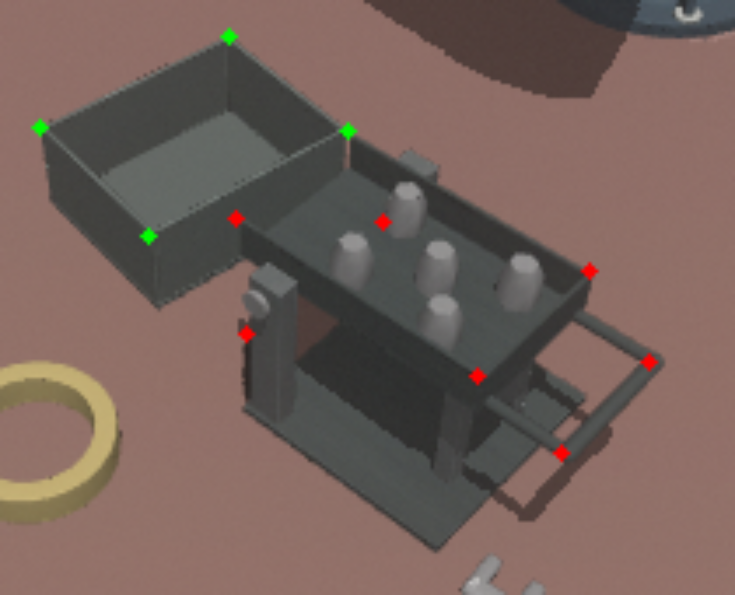

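```bash
cat >> h.py <<'E'
def tool(ydir_angle):  # pointing down, tool y along world angle
    y=np.array([np.cos(ydir_angle),np.sin(ydir_angle),0]);z=np.array([0,0,-1.]);return np.c_[np.cross(y,z),y,z]
def go(targets,rots,o=None):
    o=o or robot.get_obs();R0=R.from_quat(o['tool_rot']).as_matrix()
    for p,r in zip(targets,rots):
        print('dp',(R0.T@(np.array(p)-o['position'])*1000).round(1).tolist(),'rot',R.from_matrix(R0.T@r).as_rotvec().round(3).tolist())
st=np.array([0.508,0.0509,-0.0282])
E
python3 - <<'E'
from h import *
bq=np.load('bin.npy');p=SW(bq,[0,-.063,0])[0];r=tool(bq[2]-np.pi/2);print(p)
go([[p[0],p[1],.14],[p[0],p[1],.04]],[r,r])
E
```

```text
[ 0.45315746 -0.1547555   0.        ]
dp [361.3, -310.7, 82.6] rot [0.0, -0.0, 0.581]
dp [361.3, -310.7, 182.6] rot [0.0, -0.0, 0.581]
```

```bash
python3 -m jog '{"dp":[[180,-155,20],[361,-311,60],[361,-311,83],[361,-311,83],[361,-311,83],[361,-311,83],[361,-311,83],[361,-311,83],[361,-311,83],[361,-311,83],[361,-311,83],[361,-311,83]],"delta_rot":[[0,0,0.15],[0,0,0.3],[0,0,0.45],[0,0,0.581],[0,0,0.581],[0,0,0.581],[0,0,0.581],[0,0,0.581],[0,0,0.581],[0,0,0.581],[0,0,0.581],[0,0,0.581]],"gripper":[1,1,1,1,1,1,1,1,1,1,1,1]}'
python3 - <<'E'
from h import *
im,o=snap('wrist','w1.png')
bq=np.load('bin.npy');p=SW(bq,[0,-.063,0])[0];r=tool(bq[2]-np.pi/2)
print(o['position'],proj('wrist',SW(bq,[(.08,.065,.07),(-.08,.065,.07),(.08,-.065,.07),(-.08,-.065,.07)]),o).round(0))
go([[p[0],p[1],.14],[p[0],p[1],.04]],[r,r],o)
E
```

```text
time: 2.1
position: [0.4532, -0.1542, 0.1396]
tool_rot: [0.995, -0.096, 0.0, 0.0]
ft_force: [0.5, 0.6, 0.7]
grip_width: 0.087
grip_force: 0.0
[ 0.45318052 -0.15420048  0.13960266] [[ 92. 105.]
 [116. 287.]
 [258. 105.]
 [257. 287.]]
dp [0.1, 0.5, -0.4] rot [0.001, -0.0, 0.003]
dp [0.1, 0.5, 99.6] rot [0.001, -0.0, 0.003]
```

View pics/w1.png

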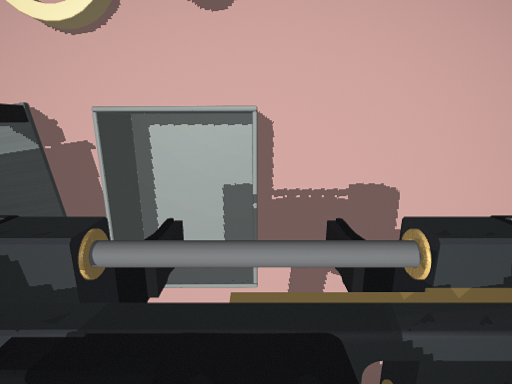

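The wrist view shows the front wall at column 257, midway between the fingers, and the far corners at (93,105) and (257,105) as predicted. I'm going down to grip it.

```bash
python3 -m jog '{"dp":[[0,0,40],[0,0,75],[0,0,98],[0,0,98],[0,0,98],[0,0,98],[0,0,98],[0,0,98],[0,0,98],[0,0,98],[0,0,98],[0,0,98]],"delta_rot":[[0,0,0],[0,0,0],[0,0,0],[0,0,0],[0,0,0],[0,0,0],[0,0,0],[0,0,0],[0,0,0],[0,0,0],[0,0,0],[0,0,0]],"gripper":[1,1,1,1,1,-1,-1,-1,-1,-1,-1,-1]}' 25
python3 - <<'E'
from h import *
o=robot.get_obs();r=tool(st[2]-np.pi/2)
go([[*SW(st,[0,-.093-.063,0])[0,:2],.0405],[*SW(st,[0,-.073-.063,0])[0,:2],.0405],[*SW(st,[0,-.065-.063,0])[0,:2],.0405]],[r]*3,o);print(o['position'],o['grip_width'])
E
```

```text
time: 3.35
position: [0.4528, -0.1545, 0.0416]
tool_rot: [0.995, -0.097, -0.0, -0.0]
ft_force: [-0.2, -0.8, -1.1]
grip_width: 0.0391
grip_force: 0.0
dp [40.3, -58.3, 1.1] rot [-0.0, 0.0, -0.166]
dp [37.0, -78.1, 1.1] rot [-0.0, 0.0, -0.166]
dp [35.7, -86.0, 1.1] rot [-0.0, 0.0, -0.166]
[ 0.45280958 -0.15450669  0.04156956] 0.039123351335035965
```

```bash
python3 -m jog '{"dp":[[0,0,0],[0,0,0],[0,0,0],[0,0,0],[0,0,0],[0,0,0],[0,0,0]],"delta_rot":[[0,0,0],[0,0,0],[0,0,0],[0,0,0],[0,0,0],[0,0,0],[0,0,0]],"gripper":[-1,-1,-1,-1,-1,-1,-1]}' 25
```

```text
time: 4.05
position: [0.4527, -0.1545, 0.0415]
tool_rot: [0.995, -0.097, -0.0, -0.0]
ft_force: [-0.0, 1.2, -0.1]
grip_width: 0.004
grip_force: 25.0
```

```bash
python3 -m jog '{"dp":[[4,-5,0],[8,-11,0],[12,-17,0],[16,-23,0],[20,-29,0],[24,-35,0],[28,-41,0],[32,-47,0],[36,-52,0],[40,-58,0],[40,-58,0],[40,-58,0]],"delta_rot":[[0,0,-0.016],[0,0,-0.033],[0,0,-0.05],[0,0,-0.066],[0,0,-0.083],[0,0,-0.1],[0,0,-0.116],[0,0,-0.133],[0,0,-0.15],[0,0,-0.166],[0,0,-0.166],[0,0,-0.166]],"gripper":[-1,-1,-1,-1,-1,-1,-1,-1,-1,-1,-1,-1]}'
python3 - <<'E'
from h import *
im,o=snap('top','t2.png');cv2.imwrite('pics/t2c.png',cv2.resize(cv2.imread('pics/t2.png')[160:290,160:360],None,fx=4,fy=4,interpolation=cv2.INTER_CUBIC))
print(o['position'],WS(st,o['position']),o['ft_force'],o['grip_width'])
E
```

```text
time: 5.25
position: [0.5037, -0.1048, 0.0415]
tool_rot: [1.0, -0.014, 0.0, -0.0]
ft_force: [1.1, 1.0, -0.8]
grip_width: 0.0038
grip_force: 25.0
[ 0.50365144 -0.10484479  0.04151942] [ 4.45895383e-05 -1.55805476e-01  4.15194235e-02] [ 1.10990485  0.97528295 -0.81092321] 0.0037755705821271145
```

View pics/t2c.png

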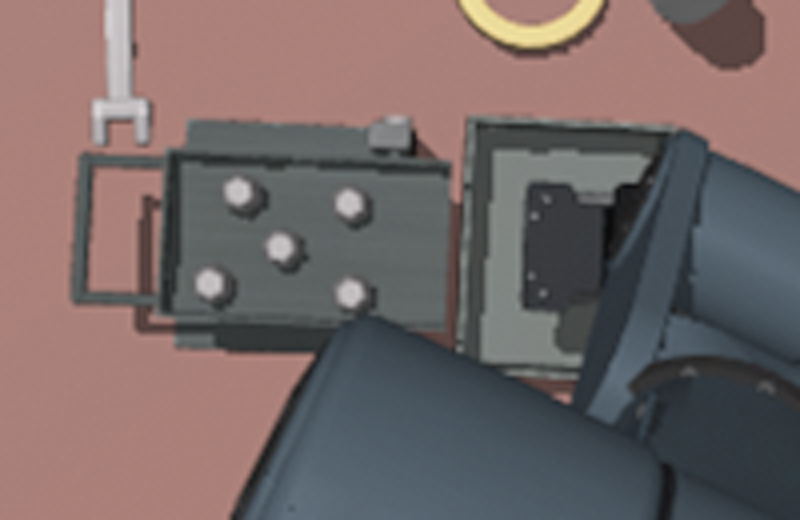

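The bin is now square with the stand, with its rear rim at about x=465 in the crop. The gripper body's left edge (525) is clear of the tray mouth (450). Next I advance slowly.

```bash
python3 -m jog '{"dp":[[0,-3,0],[0,-6,0],[0,-9,0],[0,-12,0],[0,-15,0],[0,-18,0],[0,-20,0],[0,-22,0],[0,-23,0],[0,-24,0],[0,-24,0]],"delta_rot":[[0,0,0],[0,0,0],[0,0,0],[0,0,0],[0,0,0],[0,0,0],[0,0,0],[0,0,0],[0,0,0],[0,0,0],[0,0,0]],"gripper":[-1,-1,-1,-1,-1,-1,-1,-1,-1,-1,-1]}'
python3 -m jog '{"dp":[[0,-0.5,0],[0,-1,0],[0,-1.5,0],[0,-2,0],[0,-2,0]],"delta_rot":[[0,0,0],[0,0,0],[0,0,0],[0,0,0],[0,0,0]],"gripper":[-1,-1,-1,-1,-1]}'
```

```text
time: 6.4
position: [0.5039, -0.0812, 0.0415]
tool_rot: [1.0, -0.014, -0.0, -0.0]
ft_force: [0.4, -1.2, -1.4]
grip_width: 0.0038
grip_force: 25.0
time: 6.9
position: [0.504, -0.0793, 0.0416]
tool_rot: [1.0, -0.014, 0.0, -0.0]
ft_force: [-0.5, -0.6, -2.0]
grip_width: 0.0036
grip_force: 25.0
```

```bash
python3 -m jog '{"dp":[[0,-0.5,0],[0,-1,0],[0,-1,0]],"delta_rot":[[0,0,0],[0,0,0],[0,0,0]],"gripper":[-1,-1,-1]}'
```

```text
time: 7.2
position: [0.504, -0.0783, 0.0416]
tool_rot: [1.0, -0.014, 0.0, -0.0]
ft_force: [0.5, -1.9, -2.4]
grip_width: 0.0037
grip_force: 25.0
```

```bash
python3 -m jog '{"dp":[[0,-0.5,0],[0,-1,0],[0,-1,0]],"delta_rot":[[0,0,0],[0,0,0],[0,0,0]],"gripper":[-1,-1,-1]}'
```

```text
time: 7.5
position: [0.504, -0.0773, 0.0415]
tool_rot: [1.0, -0.014, -0.0, -0.0]
ft_force: [0.4, -2.1, -1.1]
grip_width: 0.0041
grip_force: 25.0
```

```bash
python3 -m jog '{"dp":[[0,-0.5,0],[0,-1,0],[0,-1,0]],"delta_rot":[[0,0,0],[0,0,0],[0,0,0]],"gripper":[-1,-1,-1]}'
```

```text
time: 7.8
position: [0.504, -0.0763, 0.0415]
tool_rot: [1.0, -0.014, -0.0, -0.0]
ft_force: [0.8, -1.4, -0.9]
grip_width: 0.004
grip_force: 25.0
```

```bash
python3 -m jog '{"dp":[[0,-0.5,0],[0,-1,0],[0,-1,0]],"delta_rot":[[0,0,0],[0,0,0],[0,0,0]],"gripper":[-1,-1,-1]}'
```

```text
time: 8.1
position: [0.5041, -0.0753, 0.0416]
tool_rot: [1.0, -0.014, -0.0, -0.0]
ft_force: [-0.4, -1.7, -1.9]
grip_width: 0.0041
grip_force: 25.0
```

```bash
python3 -m jog '{"dp":[[0,-0.5,0],[0,-1,0],[0,-1,0]],"delta_rot":[[0,0,0],[0,0,0],[0,0,0]],"gripper":[-1,-1,-1]}'
```

```text
time: 8.4
position: [0.5041, -0.0743, 0.0415]
tool_rot: [1.0, -0.014, 0.0, -0.0]
ft_force: [-0.1, -1.8, -1.5]
grip_width: 0.004
grip_force: 25.0
```

```bash
python3 -m jog '{"dp":[[0,-0.5,0],[0,-1,0],[0,-1,0]],"delta_rot":[[0,0,0],[0,0,0],[0,0,0]],"gripper":[-1,-1,-1]}'
```

```text
time: 8.7
position: [0.5043, -0.0734, 0.0416]
tool_rot: [1.0, -0.014, 0.0, 0.0]
ft_force: [0.9, -1.3, -1.7]
grip_width: 0.004
grip_force: 25.0
```

```bash
python3 -m jog '{"dp":[[0,-0.5,0],[0,-1,0],[0,-1,0]],"delta_rot":[[0,0,0],[0,0,0],[0,0,0]],"gripper":[-1,-1,-1]}'
```

```text
time: 9.0
position: [0.5043, -0.0734, 0.0416]
tool_rot: [1.0, -0.014, 0.0, 0.001]
ft_force: [-1.0, -5.9, -1.2]
grip_width: 0.0037
grip_force: 25.0
```

Run:
```python
from h import *
im,o=snap('scene','s3.png')
a=im[100:280,190:400,::-1].copy()
cv2.imwrite('pics/s3c.png',cv2.resize(a,None,fx=3.3,fy=3.3,interpolation=cv2.INTER_CUBIC));print(WS(st,o['position']),o['ft_force'],o['moment'])
```

```text
[-0.00023306 -0.12431511  0.04156455] [-1.01288821 -5.8588931  -1.20257175] [-0.98630084  0.16255192  0.0539582 ]
```

View pics/s3c.png

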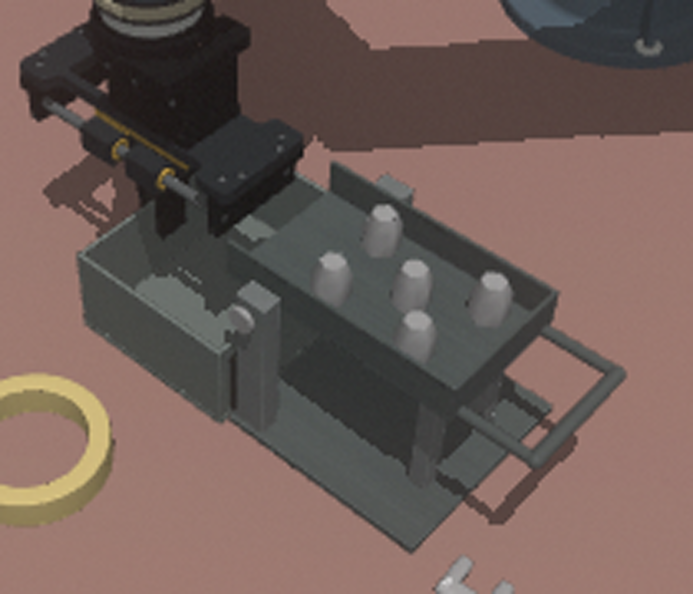

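The bin's rear wall is touching the stop at about (232,380), and the force rose while the position stalled, so it has made contact. I'll press a little more to seat both stops.

```bash
python3 -m jog '{"dp":[[0,-0.5,0],[0,-1,0],[0,-1,0],[0,-1,0]],"delta_rot":[[0,0,0],[0,0,0],[0,0,0],[0,0,0]],"gripper":[-1,-1,-1,-1]}'
```

```text
time: 9.45
position: [0.5043, -0.0733, 0.0416]
tool_rot: [1.0, -0.013, 0.0, 0.001]
ft_force: [-1.7, -10.6, -1.6]
grip_width: 0.0039
grip_force: 25.0
```

```bash
python3 -m jog '{"dp":[[0,1,0],[0,2,0],[0,2,0],[0,2,0],[0,2,0],[0,2,0],[0,2,0],[0,2,0],[0,2,-20],[0,2,-50],[0,2,-100],[0,2,-140]],"delta_rot":[[0,0,0],[0,0,0],[0,0,0],[0,0,0],[0,0,0],[0,0,0],[0,0,0],[0,0,0],[0,0,0],[0,0,0],[0,0,0],[0,0,0]],"gripper":[-1,-1,-0.3,-0.3,-0.3,-0.3,-0.3,-0.3,-0.3,-0.3,-0.3,-0.3]}'
python3 - <<'E'
from h import *
im,o=snap('wrist','w4.png')
s2=st+[.0001,.0037,0]
for s in(st,s2):print(proj('wrist',SW(s,[(.08,-.13,.07),(-.08,-.13,.07),(.08,0,.07),(.045,.203,.105),(-.045,.203,.105),(.05,.148,.133),(-.05,.148,.133),(.05,-.022,.133),(-.05,-.022,.133),]),o).round(0).tolist())
E
```

```text
time: 10.65
position: [0.5041, -0.0734, 0.1834]
tool_rot: [1.0, -0.014, 0.0, -0.0]
ft_force: [0.8, -1.4, -0.1]
grip_width: 0.0303
grip_force: 0.0
[[261.0, 107.0], [260.0, 264.0], [121.0, 107.0], [-134.0, 149.0], [-101.0, 247.0], [-112.0, 146.0], [-74.0, 268.0], [117.0, 146.0], [131.0, 268.0]]
[[257.0, 107.0], [256.0, 264.0], [117.0, 107.0], [-139.0, 149.0], [-105.0, 247.0], [-117.0, 146.0], [-78.0, 268.0], [112.0, 146.0], [127.0, 268.0]]
```

View pics/w4.png

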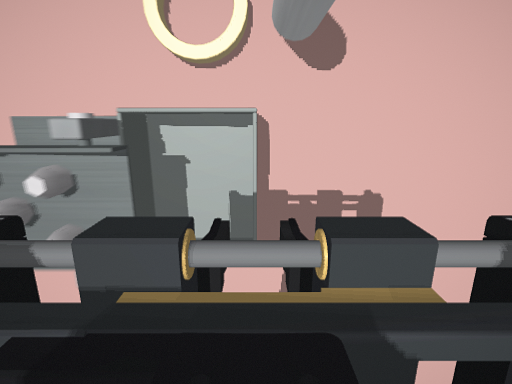

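The bin's front wall sits at column 256, where it should be if the stand is about 3.7 mm further in +y than I measured. The bin stayed in place. Next I go above the lift bar.

```bash
cat >> h.py <<'E'
st=np.array([0.508,0.0546,-0.0282])
E
python3 - <<'E'
from h import *
r=tool(st[2]-np.pi/2);b=SW(st,[0,.198,.0])[0];print(b)
go([[b[0],b[1],.25]],[r])
E
```

```text
[0.51358286 0.25252128 0.        ]
dp [-2.8, -326.9, -62.0] rot [0.004, -0.012, 0.0]
```

```bash
python3 -m jog '{"dp":[[-3,0,-50],[-3,-40,-66],[-3,-90,-66],[-3,-140,-66],[-3,-190,-66],[-3,-240,-66],[-3,-290,-66],[-3,-327,-66],[-3,-327,-66],[-3,-327,-66],[-3,-327,-66]],"delta_rot":[[0,0,0],[0,0,0],[0,0,0],[0,0,0],[0,0,0],[0,0,0],[0,0,0],[0,0,0],[0,0,0],[0,0,0],[0,0,0]],"gripper":[-0.08,-0.08,-0.08,-0.08,-0.08,-0.08,-0.08,-0.08,-0.08,-0.08,-0.08]}'
python3 - <<'E'
from h import *
im,o=snap('wrist','w5.png')
print(o['position'],R.from_quat(o['tool_rot']).as_matrix().round(3).tolist())
P=SW(st,[(.041,.198,.105),(-.041,.198,.105),(.041,.148,.105),(.05,.148,.133),(-.05,.148,.133)])
pp=proj('wrist',P,o);print(pp.round(0).tolist())
a=im[:,:,::-1].copy()
for p in pp:cv2.circle(a,tuple(map(int,p)),3,(0,0,255),-1)
cv2.imwrite('pics/w5o.png',a)
print([(d['rect'],d['score'])for d in robot.search_frame('lift_bar','wrist')])
r=tool(st[2]-np.pi/2);b=SW(st,[0,.198,.0])[0];go([[b[0],b[1],.25]],[r],o)
E
```

```text
time: 11.8
position: [0.5101, 0.2525, 0.2472]
tool_rot: [1.0, -0.014, -0.0, 0.0]
ft_force: [0.1, -0.4, 1.2]
grip_width: 0.04
grip_force: 0.0
[0.51005195 0.25254886 0.24718845] [[1.0, -0.029, -0.001], [-0.029, -1.0, -0.001], [-0.001, 0.001, -1.0]]
[[254.0, 144.0], [254.0, 217.0], [302.0, 144.0], [307.0, 137.0], [302.0, 234.0]]
[([249.2, 134.7, 481.6, 237.1], 0.88)]
dp [3.5, -0.1, -2.8] rot [0.001, 0.001, -0.001]
```

View pics/w5o.png

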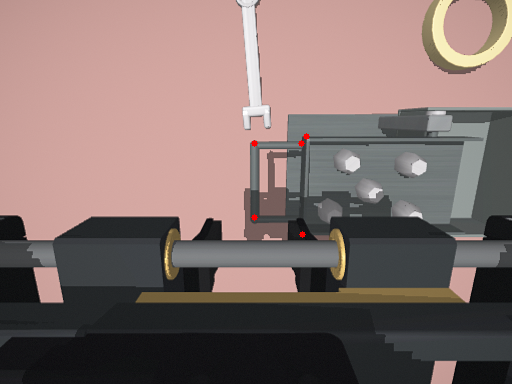

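The predicted points fall on the bar and the rear wall, and the bar (column 254) is centred between the fingers. Now I descend and grip.

```bash
python3 -m jog '{"dp":[[3.5,0,40],[3.5,0,80],[3.5,0,115],[3.5,0,140],[3.5,0,155],[3.5,0,161],[3.5,0,161]],"delta_rot":[[0,0,0],[0,0,0],[0,0,0],[0,0,0],[0,0,0],[0,0,0],[0,0,0]],"gripper":[-0.08,-0.08,-0.08,-0.08,-0.08,-0.08,-0.08]}'
```

```text
time: 12.6
position: [0.5138, 0.2524, 0.086]
tool_rot: [1.0, -0.015, -0.001, 0.0]
ft_force: [-0.9, -0.6, -0.9]
grip_width: 0.0401
grip_force: 0.0
```

```bash
python3 -m jog '{"dp":[[0,0,0],[0,0,0],[0,0,0],[0,0,0],[0,0,0],[0,0,0],[0,0,0],[0,0,0],[0,0,0]],"delta_rot":[[0,0,0],[0,0,0],[0,0,0],[0,0,0],[0,0,0],[0,0,0],[0,0,0],[0,0,0],[0,0,0]],"gripper":[-1,-1,-1,-1,-1,-1,-1,-1,-1]}' 20
```

```text
time: 13.5
position: [0.514, 0.2525, 0.0871]
tool_rot: [1.0, -0.014, 0.0, 0.001]
ft_force: [-0.0, -5.2, 4.8]
grip_width: 0.0092
grip_force: 20.0
```

```bash
python3 -m jog '{"dp":[[0,0.1,-4.6],[0,0.2,-9.3],[0,0.5,-13.9],[0,0.9,-18.6],[0,1.5,-23.2],[0,2.1,-27.8],[0,2.8,-32.4],[0,3.7,-37],[0,4.7,-41.5],[0,5.8,-46],[0,7,-50.5],[0,8.3,-55]],"delta_rot":[[0,0,0],[0,0,0],[0,0,0],[0,0,0],[0,0,0],[0,0,0],[0,0,0],[0,0,0],[0,0,0],[0,0,0],[0,0,0],[0,0,0]],"gripper":[-1,-1,-1,-1,-1,-1,-1,-1,-1,-1,-1,-1]}'
```

```text
time: 14.7
position: [0.5136, 0.2446, 0.1413]
tool_rot: [1.0, -0.014, -0.0, 0.0]
ft_force: [2.1, -3.7, -4.8]
grip_width: 0.0095
grip_force: 20.0
```

```bash
python3 -m jog '{"dp":[[0,1.4,-4.4],[0,3,-8.8],[0,4.6,-13.1],[0,6.4,-17.4],[0,8.2,-21.7],[0,10.2,-25.9],[0,12.3,-30.1],[0,14.5,-34.2],[0,16.8,-38.2],[0,19.1,-42.2],[0,21.6,-46.2],[0,24.2,-50]],"delta_rot":[[0,0,0],[0,0,0],[0,0,0],[0,0,0],[0,0,0],[0,0,0],[0,0,0],[0,0,0],[0,0,0],[0,0,0],[0,0,0],[0,0,0]],"gripper":[-1,-1,-1,-1,-1,-1,-1,-1,-1,-1,-1,-1]}'
```

```text
time: 15.9
position: [0.513, 0.2213, 0.1921]
tool_rot: [1.0, -0.014, 0.0, -0.001]
ft_force: [1.5, -0.4, -3.7]
grip_width: 0.0091
grip_force: 20.0
```

```bash
python3 -m jog '{"dp":[[0,2.6,-3.8],[0,5.4,-7.6],[0,8.3,-11.2],[0,11.2,-14.8],[0,14.3,-18.4],[0,17.4,-21.8],[0,20.6,-25.1],[0,23.9,-28.4],[0,27.3,-31.6],[0,30.7,-34.7],[0,30.7,-34.7],[0,30.7,-34.7]],"delta_rot":[[0,0,0],[0,0,0],[0,0,0],[0,0,0],[0,0,0],[0,0,0],[0,0,0],[0,0,0],[0,0,0],[0,0,0],[0,0,0],[0,0,0]],"gripper":[-1,-1,-1,-1,-1,-1,-1,-1,-1,-1,-1,-1]}'
python3 - <<'E'
from h import *
im,o=snap('scene');a=cv2.resize(im[90:270,180:400,::-1],None,fx=2.7,fy=2.7,interpolation=cv2.INTER_CUBIC)
im,o=snap('top');b=cv2.resize(im[185:285,150:360,::-1],(594,283),interpolation=cv2.INTER_CUBIC)
cv2.imwrite('pics/s6.png',cv2.resize(np.vstack([a,b]),(450,584)))
for c in('scene','top'):print([(np.round(d['rect']).tolist(),round(d['score'],2))for d in robot.search_frame('nut0',c)])
E
```

```text
time: 17.1
position: [0.5123, 0.1916, 0.2277]
tool_rot: [1.0, -0.014, 0.001, -0.002]
ft_force: [-0.4, 6.5, 4.5]
grip_width: 0.0089
grip_force: 20.0
[([243.0, 175.0, 253.0, 187.0], 0.61), ([257.0, 164.0, 269.0, 177.0], 0.57), ([250.0, 190.0, 262.0, 206.0], 0.49), ([257.0, 138.0, 348.0, 188.0], 0.46)]
[([299.0, 214.0, 308.0, 217.0], 0.66), ([297.0, 219.0, 312.0, 228.0], 0.59), ([291.0, 240.0, 306.0, 247.0], 0.53)]
```

View pics/s6.png

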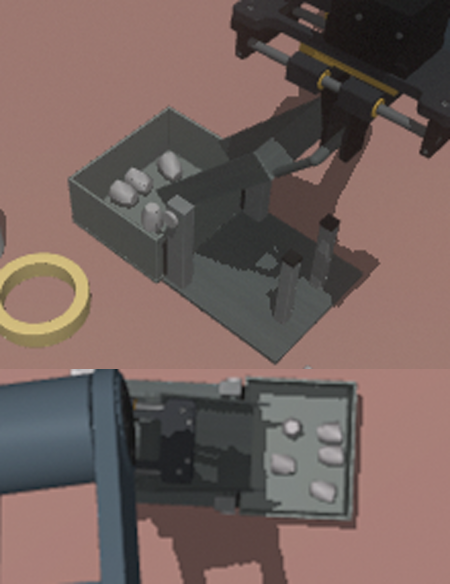

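All five nuts are in the bin. In the top view below they are at about (291,428), (330,433), (331,455), (283,463) and (322,490). Now I lower the tray along the arc.

```bash
python3 -m jog '{"dp":[[0,-3.4,3.1],[0,-6.8,6.3],[0,-13.3,12.9],[0,-19.5,19.9],[0,-25.3,27.1],[0,-30.7,34.7],[0,-35.8,42.5],[0,-40.4,50.5],[0,-44.7,58.8],[0,-48.5,67.3],[0,-51.9,75.9],[0,-54.9,84.7]],"delta_rot":[[0,0,0],[0,0,0],[0,0,0],[0,0,0],[0,0,0],[0,0,0],[0,0,0],[0,0,0],[0,0,0],[0,0,0],[0,0,0],[0,0,0]],"gripper":[-1,-1,-1,-1,-1,-1,-1,-1,-1,-1,-1,-1]}'
python3 -m jog '{"dp":[[0,-2.5,9],[0,-4.6,18],[0,-5.4,22.6],[0,-6.2,27.2],[0,-6.9,31.8],[0,-7.4,36.4],[0,-7.8,41],[0,-8.1,45.7],[0,-8.2,49],[0,-8.2,52],[0,-8.3,53],[0,-8.3,53]],"delta_rot":[[0,0,0],[0,0,0],[0,0,0],[0,0,0],[0,0,0],[0,0,0],[0,0,0],[0,0,0],[0,0,0],[0,0,0],[0,0,0],[0,0,0]],"gripper":[-1,-1,-1,-1,-1,-1,-1,-1,-1,-1,-1,-1]}'
```

```text
time: 18.5
position: [0.5137, 0.2449, 0.1406]
tool_rot: [1.0, -0.014, -0.0, 0.001]
ft_force: [0.7, 1.2, 0.1]
grip_width: 0.0091
grip_force: 20.0
time: 19.7
position: [0.5139, 0.2525, 0.0886]
tool_rot: [1.0, -0.014, -0.0, 0.001]
ft_force: [1.5, -5.5, -1.1]
grip_width: 0.0094
grip_force: 20.0
```

```bash
python3 -m jog '{"dp":[[0,0,1],[0,0,2],[0,0,2]],"delta_rot":[[0,0,0],[0,0,0],[0,0,0]],"gripper":[-1,-1,-1]}'
```

```text
time: 20.0
position: [0.5139, 0.2525, 0.0883]
tool_rot: [1.0, -0.014, 0.0, 0.001]
ft_force: [-2.0, -6.3, 11.1]
grip_width: 0.0092
grip_force: 20.0
```

On its rest: the upward force on the tool has risen. Now I open the gripper and lift away.

```bash
python3 -m jog '{"dp":[[0,0,-1],[0,0,-1],[0,0,-1],[0,0,-1],[0,0,-1],[0,0,-1],[0,0,-1],[0,0,-1]],"delta_rot":[[0,0,0],[0,0,0],[0,0,0],[0,0,0],[0,0,0],[0,0,0],[0,0,0],[0,0,0]],"gripper":[-0.1,-0.1,-0.1,-0.1,-0.1,-0.1,-0.1,-0.1]}'
python3 -m jog '{"dp":[[0,0,-10],[0,0,-30],[0,0,-60],[0,0,-100],[0,0,-150],[0,-40,-180],[0,-40,-180],[0,-40,-180],[0,-40,-180]],"delta_rot":[[0,0,0],[0,0,0],[0,0,0],[0,0,0],[0,0,0],[0,0,0],[0,0,0],[0,0,0],[0,0,0]],"gripper":[-0.1,-0.1,-0.1,-0.1,-0.1,-0.1,-0.1,-0.1,-0.1]}'
python3 - <<'E'
from h import *
im,o=snap('scene');a=cv2.resize(im[90:270,140:400,::-1],None,fx=3,fy=3,interpolation=cv2.INTER_CUBIC)
for p in proj('scene',SW(st,[(.041,.198,.105),(-.041,.198,.105),(.05,.148,.133),(-.05,.148,.133),(.08,-.13,.07),(-.08,-.13,.07)])):cv2.circle(a,tuple(int(v) for v in (p-[140,90])*3),3,(0,0,255),-1)
cv2.imwrite('pics/s7.png',a)
E
```

```text
time: 20.8
position: [0.5138, 0.2535, 0.0875]
tool_rot: [1.0, -0.014, -0.0, -0.0]
ft_force: [0.5, -0.4, -0.3]
grip_width: 0.0391
grip_force: 0.0
time: 21.7
position: [0.5138, 0.2926, 0.2665]
tool_rot: [1.0, -0.014, -0.001, 0.001]
ft_force: [0.6, -0.6, 0.0]
grip_width: 0.0392
grip_force: 0.0
```

View pics/s7.png

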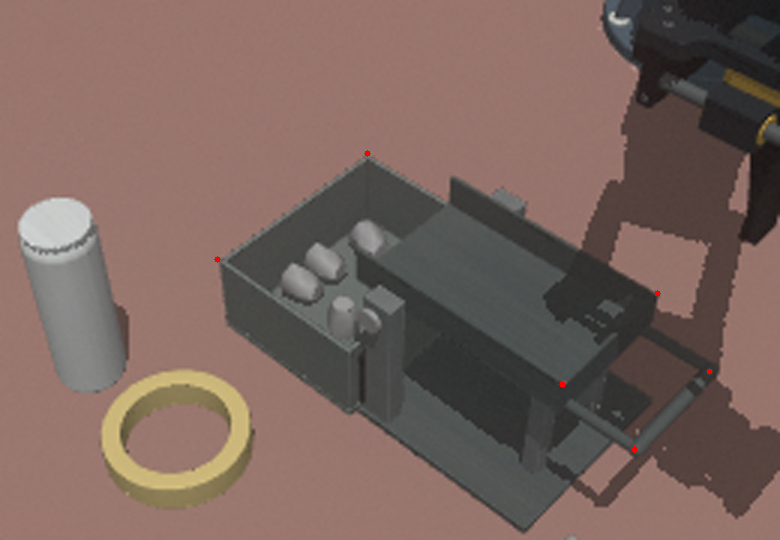

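The tray is level (bar and rear wall on their markers at (634,449) and (562,384)) and empty. The bin is at the stops with nuts inside, and the bystanders are undisturbed.

```bash
python3 -c "
from rig import robot
print(robot.hand_in())"
```

```text
the job is handed in; nothing more can be done
None
```

I handed the job in at about 22 s; no verdict came back. The last pictures show the bin seated against both stops, all five nuts in it, the tray back level on its rest, and the tape and can where they were; the wrench was out of that last view.

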